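Index the dust-sample carousel and load a vial

TASK

The cup in the carousel's loading bay is already full. Pull up the spring index ring, swing the crank one hole on (anticlockwise from above) and let the pin drop fully home in that hole, so that the next, empty cup stands locked in the bay; then stand the spare capped vial upright in that cup, pushed fully down. Feel the pin and the vial in without forcing them, and leave the vial that is already loaded in its cup and the things lying around where they are.

Things in the scene. Friction and masses are not known exactly. Their poses are not given: they have to be found in the camera images.
- carousel: Fixed sample carousel: round grey base 208 mm across, white drum wall, aluminium hood plate (top 96 mm up), open at its front (loading bay, 52 degrees either side). Origin on its vertical turning axis at bench level, z up; -x points out through the bay. Behind the axis steel index plates lie on the hood (top 106 mm up) with three bushed holes on an arc of 75 mm radius.
- first_hole (a point): Mouth of the first index hole, 75 mm from the axis, 60 degrees clockwise (from above) of the carousel's +x axis; the pin starts in it. Each hole is 13 mm wide along the arc; between holes the plate is smooth and the pin slides on it. The last hole lies 60 degrees anticlockwise of +x.
- next_hole_nominal (a point): Nominal place of the next (middle) hole, 75 mm from the axis on the carousel's +x axis, at plate height. That hole sits in a steel plate trimmed by hand in its slots and screwed down, so the real hole lies anywhere up to 10 degrees (13 mm along the arc) to either side; its exact place is not measured and must be felt.
- rotor (a joint): Angle in rad (anticlockwise from above positive) of crank and tray, which turn together about the carousel's axis: 0 = first hole (start), next hole about 1.05 (0.87 to 1.22), last hole 2.09. A flat steel crank arm 18 mm wide, top 117 mm up, runs from the axis to the index plunger at 75 mm radius. Light friction (2 to 4 N at the ring), no spring.
- plunger (a joint): Lift in m of the index plunger with its 10 mm pin: 0 = pin home in a hole, 0.008 = resting on the plate beside a hole, 0.014 = up at its stop. A spring pushes it down: 5 N at 0, 7 N on the plate, 8.5 N at the stop. The pin end is blunt: it drops in only when over the hole (1.5 mm play either way along the arc), and then locks the crank.
- ring_middle (a point): Middle of the index ring: knurled dark steel collar, an upright cylinder 28 mm in diameter and 24 mm high on top of the plunger at the crank's outer end; 141 mm above the bench with the pin home. It rises and swings with the plunger and spins freely about its own axis. Nothing stands beside it at its height; the nut below it tops out at 123 mm.
- tray: Aluminium disc, 184 mm across, its top 21 mm above the bench, with three black cups on it; it turns with the crank under the hood. Origin on the carousel's axis at bench level.
- cup_a (a point): Centre of the inner floor of the first cup, which starts in the loading bay and holds the loaded vial. Black cup, 40 mm outside diameter (44 mm at the flared rim), bore 31 mm, flaring to 35 mm at the mouth, 18 mm deep; the floor is 25 mm and the rim 43 mm above the bench, 75 mm from the turning axis. The hood's underside is 90 mm up.
- cup_b (a point): Centre of the inner floor of the next cup, the same in size, empty, 60 degrees clockwise (seen from above) of the first on the tray; hidden under the hood at the start, in the loading bay once the crank is locked in the middle hole.
- vial_1: The vial already loaded, like the spare one, standing in the first cup. Origin at the centre of its underside.
- vial_3: The spare vial: clear glass with a black screw cap and a little dust in it, 27 mm diameter and 56 mm high, 30 to 55 g, standing upright on the bench to the left of the carousel. Origin at the centre of its underside, z up along its axis. In a cup it stands 38 mm clear of the rim.
- weight_100: Bystander: small brass weight with a knob, 25 mm diameter, 30 mm high. Origin under its centre.
- tape_grey: Bystander: roll of tape lying flat, 72 mm diameter, 19 mm high. Origin under its centre.
- bolt_m8: Bystander: hexagon bolt standing on its head, 15 mm wide, 35 mm high. Origin under its centre.
- jar_3: Bystander: white sample jar with a screw lid, 52 mm diameter, 67 mm high, to the right of the carousel. Origin under its centre.
- ring_mould_12: Bystander: stainless ring lying flat, 58 mm diameter, 12 mm high, far to the left. Origin under its centre.
- amber_bottle: Bystander: brown glass bottle with a white cap, 56 mm diameter, 114 mm high, far to the left. Origin under its centre.

How it is judged (in metres and radians):
On the way, in this order (a step that is already met when the one before it is completed fails the run):
1. the index ring is pulled up until its pin is clear of the first hole (value of joint plunger above 0.0075 m), for 0.1 s.
2. the pin is fully home in the next hole (value of joint plunger below 0.0015 m and value of joint rotor between 0.83 and 1.26 rad), for 0.3 s.
At the end, for the whole second after the job is handed in: Pin home (lift under 1.5 mm) in the middle hole (rotor 0.83 to 1.26); spare vial upright (within 7 degrees), at rest on the next cup's floor (within 4 mm of its centre, 2 mm in height); loaded vial still in its own cup (within 4 mm, 3 mm in height) (all of step 2 and horizontal distance between vial_3 and cup_b below 0.004 m and z of vial_3 in the frame of cup_b between -0.004 and 0.002 m and angle between vial_3's own z axis and vertical below 0.12 rad and linear speed of vial_3 below 0.01 m/s and horizontal distance between vial_1 and cup_a below 0.004 m and z of vial_1 in the frame of cup_a below 0.003 m); the robot touches nothing.
It fails at once if the index pin is forced against the index plates with more than 30 N (contact force between plunger and carousel above 30 N).
It fails at once if the spare vial is pressed on the carousel with more than 30 N (contact force between vial_3 and carousel above 30 N or contact force between vial_3 and tray above 30 N).
It fails at once if the loaded vial is lifted out of its cup (z of vial_1 in the frame of cup_a above 0.012 m).
It fails at once if a bystander (weight, tape, bolt, jar, ring or bottle) is moved by more than 20 mm (distance of any of weight_100, tape_grey, bolt_m8, jar_3, ring_mould_12, amber_bottle from where it was at the start of the episode above 0.02 m).
It also fails if it takes over 72 s, if anything falls off the work surface, if the arm or the gripper's body presses on something with over 40 N, if the wrist force passes 120 N, or if a joint passes its speed limit or range.

ROBOT

A 6-joint arm with a two-finger parallel gripper is mounted at the origin on a cart in front of the work surface, level with it; the furniture and walls round the work are solid. World frame = base frame: x ahead of the robot, y to its left, z up, the work surface at z = 0. Lengths are in m, angles in degrees, forces in N, time in s.
With the tool pointing down it reaches from about 0.325 to 0.85 m from the base axis. Payload 15.5 kg.
Tool frame: the origin (TCP) lies midway between the tips of the shut fingers; the grasp point (between the pads) lies 19 mm behind it; z points along the fingers, y is the line along which they close (so a half turn about z gives the same grasp; the last joint's range is limited). The gripper opens to 91 mm and grips with 3 to 60 N. Pads are 32 mm wide; open, the fingers measure 118 mm over their backs; the gripper's body (76 mm by 178 mm) begins 60 mm behind the grasp point.
Start: joints at [-76.576, 28.281, 77.091, -0, 74.628, -5.472], TCP at [0.202, -0.591, 0.179] pointing down, gripper open.
Joint ranges: [-166.48, 166.48], [-47.26, 123.95], [12.59, 153.08], [-70.14, 250.14], [6.76, 159.57], [-176.63, 176.63]. Speed limits (degrees/s): [108.29, 108.29, 147.25, 172.46, 172.46, 172.46].

INTERFACE

Orientations are given as [roll, pitch, yaw] about the fixed x, y, z axes, in that order (R = Rz(yaw) Ry(pitch) Rx(roll)).
In Python, from rig import r gives the robot as it stands. The module is installed in compiled form; this text tells all that it offers.
- The arm moves only by the tool jog_arm, never from a script. Its argument "series" is a list of rows, each an object of numbers: "dx", "dy", "dz": the shift along the tool's x, y, z in mm; "roll": the turn about the tool's z in degrees; "gripper": the opening, from 0 (shut) to 1 (fully open). In form: [{"dx": .., "dy": .., "dz": .., "roll": .., "gripper": ..}, ...]. A call has 1 to 12 rows; each row is the pose to reach, as a shift and turn from the pose commanded when the call began, along the tool's axes at that moment; what a row does not reach only later rows make up. A row lasts 1/8 s, in which the tool goes at most 62.5 mm and 10.7 degrees, less where a joint would pass 70% of its speed; a pose out of reach is approached as far as the arm can. A call with a gripper value outside its range is refused whole. The fingers move at their own pace and stop on an object; "squeeze" is the grip in N (left out, the last holds). Time passes only in rows, so rows that repeat a pose let the fingers close. It gives the time, the measured TCP pose, the force, the opening and the grip force at its end, in the units of the state.
- r.state(): the state, without advancing time (a new reading comes with each control period).
- r.get_image(name): name is "scene" or "top" or "wrist"; returns (picture, depth): 480x640x3 uint8, red, green, blue; 480x640 float32, m along the optical axis (not along the pixel's ray), 0 where there is no reading.
- r.camera_params(name): a dict with "fx", "fy", "cx", "cy" (pixels), "k1" (the pictures are not rectified: a ray, as slopes to the right and down, at radius r is drawn at 1 + k1 r^2 times it, then the intrinsics apply), "camera_from_world" (4x4, takes a point from world to camera coordinates). Camera axes: x right, y down, z forward; pixel columns grow to the right and rows downward; lengths in m; the calibration is good to about 2 mm. A picture is of the moment at which its call begins: read the wrist's pose just before it. camera_params takes no time and is no camera call; for the wrist camera it gives the pose at the moment of the call.
- r.hand_in(): hands the job in; it is judged then, once.
The state is a dict: "time": time; "q": joint angles; "joint_velocities": joint speeds; "tau": joint torques, N m; "tool_pos": TCP position; "tool_rot": TCP orientation; "ft_force": force on the tool from outside, world axes, zero at the start; "moment": the same for the moment, N m; "gripper_width": finger opening in m; "grasp_force": force on a finger pad.
Only numpy, scipy, OpenCV 4.12 (cv2) and the standard library are available. Lean on these libraries where they do the work, as an engineer would, in place of code of your own. Each camera call takes 0.05 s, during which the arm holds its last target. There are 200 camera calls.

## Working session

There is one attempt and no reset: what is moved stays moved. The work goes in short steps, Python scripts to look and compute and a tool call to move; the robot and the scene stay as the last step left them, time stands still between calls to the robot, and variables do not carry over. Pictures are saved under pics/ and viewed, at most 10 in all, crops included, and the job is handed in when it is done.

Besides the shell and the picture viewer there is one more tool, called after "Emit:" as name(argument=value, ...), one argument or row to a line, values as JSON. jog_arm: Moves the arm, as the interface text tells. Its arguments: {"type":"object","properties":{"series":{"type":"array","items":{"type":"object","properties":{"dx":{"type":"number"},"dy":{"type":"number"},"dz":{"type":"number"},"roll":{"type":"number"},"gripper":{"type":"number"}}}},"squeeze":{"type":"number"}},"required":["series"]}

```bash
mkdir -p pics; cat > h.py <<'E'
import numpy as np, cv2
from rig import r
def snap(n,f):
    p=r.camera_params(n); im,d=r.get_image(n); cv2.imwrite('pics/'+f,cv2.cvtColor(im,cv2.COLOR_RGB2BGR)); np.savez('pics/'+f+'.npz',im=im,d=d,**p); return im,d,p
def load(f):
    z=np.load('pics/'+f+'.npz'); return z['im'],z['d'],{k:z[k] for k in z.files}
def ray(p,u,v):
    K=np.array([[p['fx'],0,p['cx']],[0,p['fy'],p['cy']],[0,0,1]],float)
    xd=np.array([(u-p['cx'])/p['fx'],(v-p['cy'])/p['fy']]); x=xd.copy()
    for _ in range(20): x=xd/(1+p['k1']*(x@x))
    T=np.linalg.inv(p['camera_from_world']); return T[:3,3],T[:3,:3]@np.array([x[0],x[1],1])
def onz(p,u,v,z):
    o,d=ray(p,u,v); return o+d*(z-o[2])/d[2]
def pt(p,u,v,dep):
    o,d=ray(p,u,v); return o+d*dep
E
python3 - <<'E'
from h import *
s=r.state(); print(s)
a=snap('scene','s0.png')[2]; b=snap('top','t0.png')[2]
print(a,b)
E
```

```text
{'time': 0.0, 'q': array([-7.65740229e+01,  2.83122858e+01,  7.71282176e+01, -1.83618543e-04,
        7.46270302e+01, -5.47199762e+00]), 'joint_velocities': array([-0.04292589, -0.09290907, -0.04303045,  0.01752944,  0.06092279,
       -0.05073336]), 'tau': array([-5.18960471e-03, -8.78836584e+01, -3.81866169e+01,  7.04871537e-02,
        5.31977043e-02, -2.92716447e-05]), 'tool_pos': array([ 0.20232838, -0.5908985 ,  0.17826006]), 'tool_rot': array([-1.79932757e+02, -6.26376071e-03,  1.88980198e+01]), 'ft_force': array([-0.45060867,  0.07589297, -0.0422731 ]), 'moment': array([-0.0354374 ,  0.02648177, -0.07481341]), 'grasp_force': 0.0, 'gripper_width': 0.09134419539106524}
{'fx': 498.0088003737388, 'fy': 498.0088003737388, 'cx': 314.4868578147209, 'cy': 251.93698640655236, 'k1': -0.06474118987447672, 'camera_from_world': array([[-0.84328255, -0.53685403, -0.02573493,  0.51278403],
       [-0.25008698,  0.43431482, -0.86534799,  0.20411841],
       [ 0.47574262, -0.72329689, -0.50051031,  1.04520024],
       [ 0.        ,  0.        ,  0.        ,  1.        ]])} {'fx': 551.7034000813026, 'fy': 551.7034000813026, 'cx': 319.45848333190867, 'cy': 247.52326612745992, 'k1': -0.012853883126111864, 'camera_from_world': array([[-0.01658891, -0.99966573, -0.01983028,  0.0761115 ],
       [-0.98649702,  0.01959592, -0.1626027 ,  0.5519509 ],
       [ 0.16293693,  0.01686511, -0.98649233,  1.54427211],
       [ 0.        ,  0.        ,  0.        ,  1.        ]])}
```

View pics/t0.png

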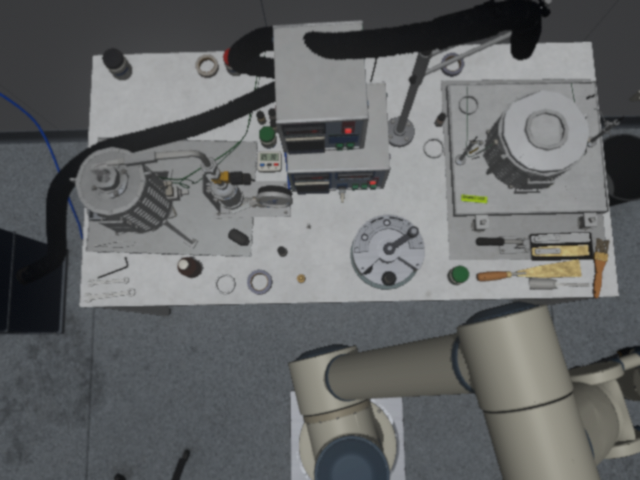

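View pics/s0.png

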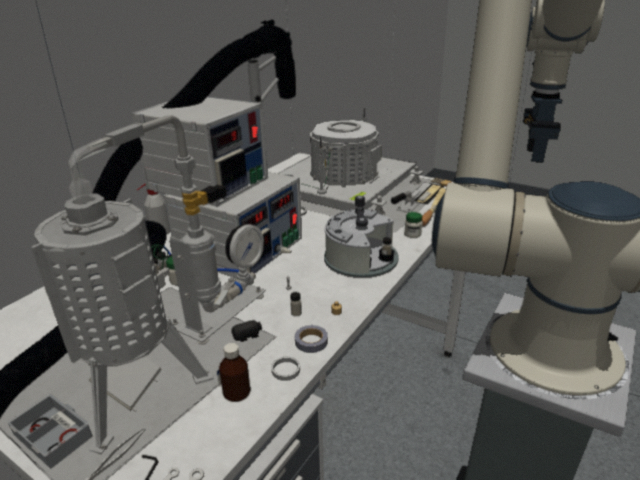

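```bash
python3 - <<'E'
from h import *
a=load('t0.png')[0][195:305,260:440]; b=load('s0.png')[0][180:330,270:420]
A=cv2.resize(a,(790,int(790*110/180)),interpolation=cv2.INTER_CUBIC)[:480]
cv2.imwrite('pics/c1.png',cv2.cvtColor(A,cv2.COLOR_RGB2BGR))
B=cv2.resize(b,(600,600),interpolation=cv2.INTER_CUBIC)
cv2.imwrite('pics/c2.png',cv2.cvtColor(B,cv2.COLOR_RGB2BGR))
E
```

```text
(no output)
```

View pics/c1.png

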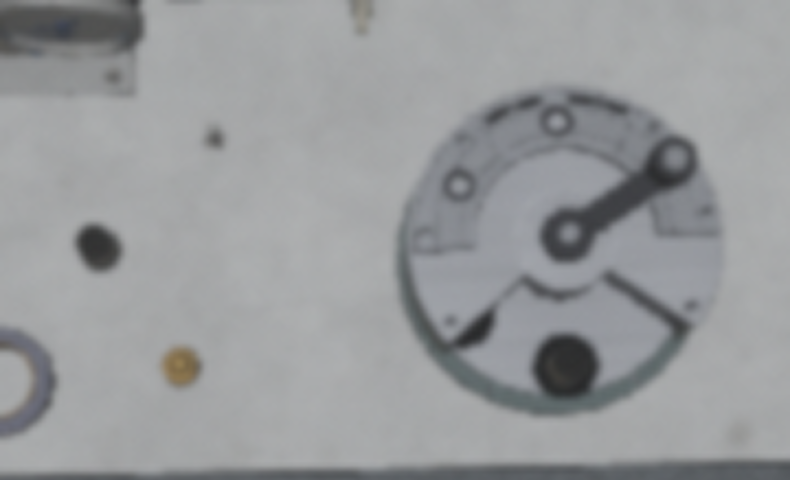

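View pics/c2.png

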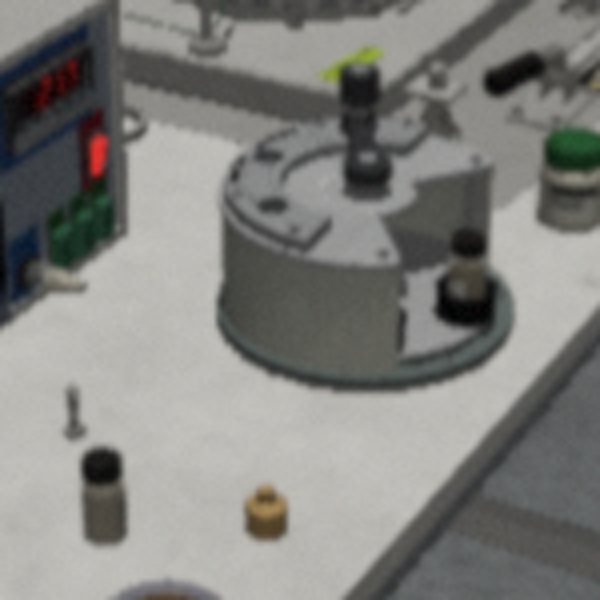

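```bash
python3 - <<'E'
from h import *
im,d,p=load('t0.png'); S=790/180
f=lambda n,x,y,z:print(n,np.round(onz(p,260+x/S,195+y/S,z)*1000,1))
f('ring',677,156,.153);f('hub',568,234,.12);f('h2',557,121,.106);f('h3',459,185,.106);f('capv3',99,245,.056);f('v1',566,363,.081);f('weight',181,366,.015);f('bolt',214,138,.03)
im,d,p=load('s0.png')
g=lambda n,x,y,z:print(n,np.round(onz(p,270+x/4,180+y/4,z)*1000,1))
g('ring',361,70,.153);g('ringmid',360,90,.141);g('h2',268,155,.106);g('h3',273,206,.106);g('capv3',102,457,.056);g('v1',467,240,.081);g('weight',266,510,.015)
E
```

```text
ring [ 576.8 -191.7  153. ]
hub [ 535.  -126.8  120. ]
h2 [ 610.1 -124.1  106. ]
h3 [570.  -60.7 106. ]
capv3 [544.1 171.8  56. ]
v1 [ 458.4 -126.8   81. ]
weight [468.2 121.2  15. ]
bolt [619.1  96.6  30. ]
ring [ 570.  -182.7  153. ]
ringmid [ 567.2 -176.4  141. ]
h2 [ 607.3 -119.   106. ]
h3 [566.6 -55.6 106. ]
capv3 [544.1 179.3  56. ]
v1 [ 455.8 -118.4   81. ]
weight [465.1 127.7  15. ]
```

Emit:
jog_arm(
  series=[
    {"dx":0,"dy":0,"dz":-60,"gripper":0.7},
    {"dx":463,"dy":-308,"dz":-120,"roll":18.9},
    {"dx":463,"dy":-308,"dz":-120,"roll":18.9},
    {"dx":463,"dy":-308,"dz":-120,"roll":18.9},
    {"dx":463,"dy":-308,"dz":-120,"roll":18.9},
    {"dx":463,"dy":-308,"dz":-120,"roll":18.9},
    {"dx":463,"dy":-308,"dz":-120,"roll":18.9},
    {"dx":463,"dy":-308,"dz":-120,"roll":18.9},
    {"dx":463,"dy":-308,"dz":-120,"roll":18.9},
    {"dx":463,"dy":-308,"dz":-120,"roll":18.9},
    {"dx":463,"dy":-308,"dz":-120,"roll":18.9},
    {"dx":463,"dy":-308,"dz":-120,"roll":18.9},
  ],
)

```text
schema error: expected keys dx, dy, dz, roll, gripper
```

```bash
python3 - <<'E'
from h import *
s=r.state(); print(s['time'],s['tool_pos'],s['tool_rot'],s['gripper_width'])
im,d,p=snap('wrist','w1.png'); T=np.linalg.inv(p['camera_from_world']);print(T,p['fx'])
E
```

```text
0.1 [ 0.20226179 -0.59097777  0.17829297] [-1.79937277e+02 -4.51661386e-03  1.88902827e+01] 0.09112922993598166
[[ 0.32456828 -0.91638961 -0.23427658  0.26799326]
 [-0.94586161 -0.31474812 -0.07924295 -0.56841661]
 [-0.00112069  0.24731297 -0.968935    0.38394941]
 [ 0.          0.          0.          1.        ]] 364.03458579944083
```

View pics/w1.png

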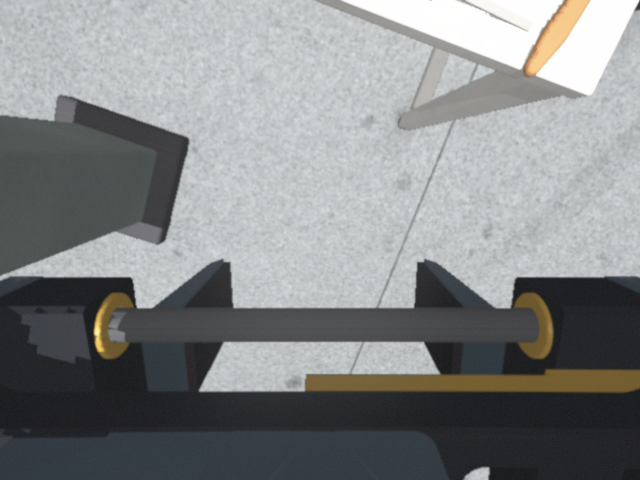

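The wrist view shows only floor between the fingers (columns 220 and 425); the move was refused, since every key is needed.

Emit:
jog_arm(
  series=[
    {"dx":0,"dy":0,"dz":-60,"roll":0,"gripper":0.7},
    {"dx":420,"dy":-310,"dz":-110,"roll":18.9,"gripper":0.7},
    {"dx":420,"dy":-310,"dz":-110,"roll":18.9,"gripper":0.7},
    {"dx":420,"dy":-310,"dz":-110,"roll":18.9,"gripper":0.7},
    {"dx":420,"dy":-310,"dz":-110,"roll":18.9,"gripper":0.7},
    {"dx":420,"dy":-310,"dz":-110,"roll":18.9,"gripper":0.7},
    {"dx":420,"dy":-310,"dz":-110,"roll":18.9,"gripper":0.7},
    {"dx":420,"dy":-310,"dz":-110,"roll":18.9,"gripper":0.7},
    {"dx":420,"dy":-310,"dz":-110,"roll":18.9,"gripper":0.7},
    {"dx":420,"dy":-310,"dz":-110,"roll":18.9,"gripper":0.7},
    {"dx":420,"dy":-310,"dz":-110,"roll":18.9,"gripper":0.7},
    {"dx":420,"dy":-310,"dz":-110,"roll":18.9,"gripper":0.7},
  ],
)

```text
time: 1.65
tool_pos: [0.4989, -0.1624, 0.2886]
tool_rot: [180.0, 0.0, -0.0]
ft_force: [0.1, 0.1, -0.8]
gripper_width: 0.0633
grasp_force: 0.0
```

```bash
python3 - <<'E'
from h import *
s=r.state(); print(s['time'],s['tool_pos'],s['tool_rot'],s['gripper_width'])
im,d,p=snap('wrist','w2.png')
E
```

```text
1.65 [ 0.4989398  -0.16242889  0.28857053] [ 1.79998743e+02  3.42016414e-02 -7.26407071e-03] 0.06334462623716614
```

View pics/w2.png

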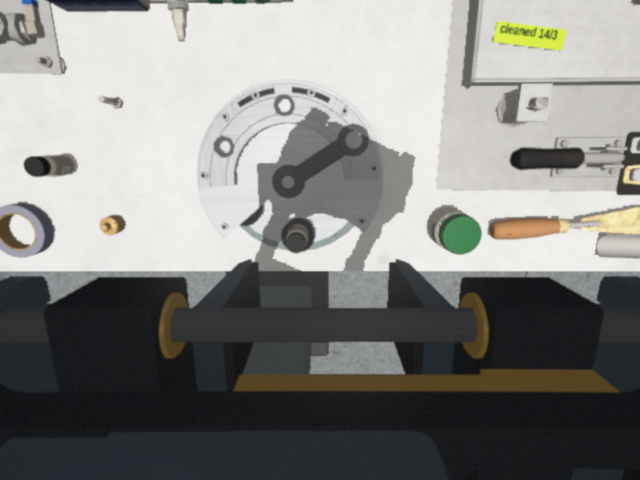

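The wrist view shows the ring top at about (354,139), the hub at (289,181), the holes at (284,104) and (224,146), the spare cap at (37,166) and the loaded vial at (298,237).

```bash
python3 - <<'E'
from h import *
im,d,p=load('w2.png')
f=lambda n,x,y,z:print(n,np.round(onz(p,x,y,z)*1000,1),d[int(y),int(x)],np.round(pt(p,x,y,d[int(y),int(x)])*1000,1))
f('ring',354,139,.153);f('hub',289,181,.12);f('h2',284.5,104.5,.106);f('h3',224,146,.106);f('capv3',37,166,.056);f('v1',297,233,.081);f('w',112,225,.025)
# cloud by height
o,_=ray(p,0,0)
ys,xs=np.mgrid[60:270,0:520]; 
K=np.array([[p['fx'],0,p['cx']],[0,p['fy'],p['cy']],[0,0,1]])
u=cv2.undistortPoints(np.stack([xs,ys],-1).reshape(-1,1,2).astype(float),K,np.array([p['k1'],0,0,0.])).reshape(-1,2)
D=d[60:270,0:520].reshape(-1,1); T=np.linalg.inv(p['camera_from_world'])
P=(np.c_[u*D,D]@T[:3,:3].T+T[:3,3])*1000
def sel(n,c,R,z0,z1):
    m=(np.hypot(P[:,0]-c[0],P[:,1]-c[1])<R)&(P[:,2]>z0)&(P[:,2]<z1); q=P[m]
    if len(q)>5:
        (cx,cy),rad=cv2.minEnclosingCircle(q[:,:2].astype(np.float32)); print(n,len(q),q.mean(0).round(1),'circ',round(cx,1),round(cy,1),round(rad,1))
sel('ring',(574,-187),30,145,165);sel('v3',(545,175),30,48,70);sel('v1',(457,-122),30,72,90);sel('hub',(534,-124),25,112,140);sel('hood',(534,-124),120,90,112)
E
```

```text
ring [ 577.2 -189.8  153. ] 0.32752293 [ 577.2 -189.8  153.9]
hub [ 537.  -127.3  120. ] 0.3677157 [ 537.2 -127.6  122.6]
h2 [ 611.5 -123.3  106. ] 0.37418061 [ 612.6 -122.4   96.6]
h3 [571.3 -60.  106. ] 0.38530278 [571.4 -57.3  95.7]
capv3 [548.2 172.5  56. ] 0.42961624 [548.2 172.6  55.8]
v1 [ 473.9 -131.6   81. ] 0.42858487 [ 472.8 -131.3   76.2]
w [471.6 114.2  25. ] 0.4826767 [470.7 116.6  20.9]
ring 788 [ 576.4 -189.1  152.8] circ 576.5 -189.3 14.4
v3 401 [548.1 175.2  54.8] circ 547.6 177.1 12.5
v1 328 [ 462.1 -129.8   80.3] circ 461.3 -129.6 11.9
hub 938 [ 537.5 -128.   118.9] circ 537.0 -128.8 19.4
hood 18818 [ 561.6 -121.3  100.3] circ 536.5 -126.1 101.0
```

Emit:
jog_arm(
  series=[
    {"dx":78,"dy":27,"dz":50,"roll":0,"gripper":0.6},
    {"dx":78,"dy":27,"dz":80,"roll":0,"gripper":0.6},
    {"dx":78,"dy":27,"dz":110,"roll":0,"gripper":0.6},
    {"dx":78,"dy":27,"dz":140,"roll":0,"gripper":0.6},
    {"dx":78,"dy":27,"dz":155,"roll":0,"gripper":0.6},
    {"dx":78,"dy":27,"dz":161,"roll":0,"gripper":0.6},
    {"dx":78,"dy":27,"dz":161,"roll":0,"gripper":0.4},
    {"dx":78,"dy":27,"dz":161,"roll":0,"gripper":0.36},
  ],
  squeeze=20,
)

```text
time: 2.7
tool_pos: [0.5779, -0.1893, 0.1289]
tool_rot: [180.0, -0.1, -0.0]
ft_force: [-0.4, 0.5, 0.7]
gripper_width: 0.0379
grasp_force: 0.0
```

Close on the ring and let it settle.

Emit:
jog_arm(
  series=[
    {"dx":0,"dy":0,"dz":0,"roll":0,"gripper":0.25},
    {"dx":0,"dy":0,"dz":0,"roll":0,"gripper":0.25},
    {"dx":0,"dy":0,"dz":0,"roll":0,"gripper":0.25},
    {"dx":0,"dy":0,"dz":0,"roll":0,"gripper":0.25},
  ],
  squeeze=30,
)

```text
time: 3.2
tool_pos: [0.5774, -0.189, 0.1278]
tool_rot: [-180.0, 0.0, -0.0]
ft_force: [0.0, -0.2, 0.5]
gripper_width: 0.0232
grasp_force: 0.0
```

```bash
python3 - <<'E'
from h import *
s=r.state(); print(s)
im,d,p=load('w2.png'); im,d,p=snap('wrist','w3.png'); b,_,_=snap('scene','s3.png')
c=cv2.resize(b[140:290,290:440],(450,450),interpolation=cv2.INTER_CUBIC)
cv2.imwrite('pics/c3.png',cv2.cvtColor(np.hstack([cv2.resize(im[100:400,145:495],(350,300)),c[:300,:],]),cv2.COLOR_RGB2BGR))
E
```

```text
{'time': 3.2, 'q': array([-2.37548336e+01,  2.98283831e+01,  8.31765013e+01,  2.81018875e-03,
        6.69972575e+01,  6.62468343e+01]), 'joint_velocities': array([ 0.00158435,  0.06014722,  0.06215364, -0.08159778, -0.0074007 ,
       -0.00472856]), 'tau': array([ 9.23542364e-03, -8.69686460e+01, -3.47828257e+01,  5.92412939e-02,
       -5.36197610e-02, -1.66650502e-04]), 'tool_pos': array([ 0.57738196, -0.18897629,  0.12782263]), 'tool_rot': array([-1.79996770e+02,  9.18521589e-04, -2.76611636e-03]), 'ft_force': array([ 0.02819118, -0.1620537 ,  0.50218729]), 'moment': array([ 0.0056541 , -0.00980279, -0.00396586]), 'grasp_force': 0.0, 'gripper_width': 0.023151239358773647}
```

View pics/c3.png

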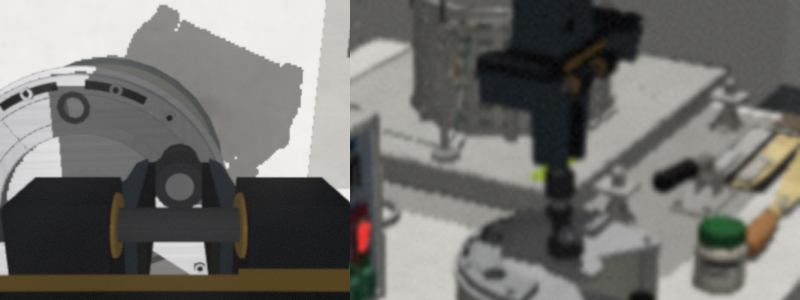

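The ring's light top sits between the fingers (crop (180,187), fingers at columns 152 and 210), but there is no grip force yet; I close further.

Emit:
jog_arm(
  series=[
    {"dx":0,"dy":0,"dz":0,"roll":0,"gripper":0},
    {"dx":0,"dy":0,"dz":0,"roll":0,"gripper":0},
    {"dx":0,"dy":0,"dz":0,"roll":0,"gripper":0},
  ],
  squeeze=30,
)

```text
time: 3.68
tool_pos: [0.5774, -0.189, 0.1278]
tool_rot: [-180.0, 0.0, -0.0]
ft_force: [0.4, 0.1, 0.3]
gripper_width: 0.0005
grasp_force: 0.0
```

```bash
python3 - <<'E'
from h import *
im,d,p=load('w3.png')
for (x,y) in [(325,287),(325,262),(325,250),(295,285),(360,285),(325,275)]: print(x,y,d[y,x],np.round(pt(p,x,y,d[y,x])*1000,1))
def proj(P):
    c=p['camera_from_world']@np.r_[P,1]; x=c[:2]/c[2]; x=x*(1+p['k1']*(x@x)); return np.round([x[0]*p['fx']+p['cx'],x[1]*p['fy']+p['cy'],c[2]],3)
print(proj([.5774,-.189,.128]),proj([.5774,-.189,.147]),proj([.5774,-.189,.153]))
im,d,p=snap('wrist','w4.png'); b,_,_=snap('scene','s4.png')
c=cv2.resize(b[140:240,300:425],(500,400),interpolation=cv2.INTER_CUBIC)
cv2.imwrite('pics/c4.png',cv2.cvtColor(np.hstack([im[0:400,170:470],c]),cv2.COLOR_RGB2BGR))
E
```

```text
325 287 0.19178893 [ 576.5 -189.7  153.5]
325 262 0.18912497 [ 590.1 -189.7  152.8]
325 250 0.21059017 [ 590.4 -189.8  130.5]
295 285 0.14717953 [ 593.6 -177.3  195.1]
360 285 0.14727013 [ 593.6 -203.6  195.1]
325 275 0.19075826 [ 583.  -189.7  152.9]
[3.23650e+02 2.69894e+02 2.16000e-01] [3.23683e+02 2.81109e+02 1.98000e-01] [3.23695e+02 2.85098e+02 1.92000e-01]
```

View pics/c4.png

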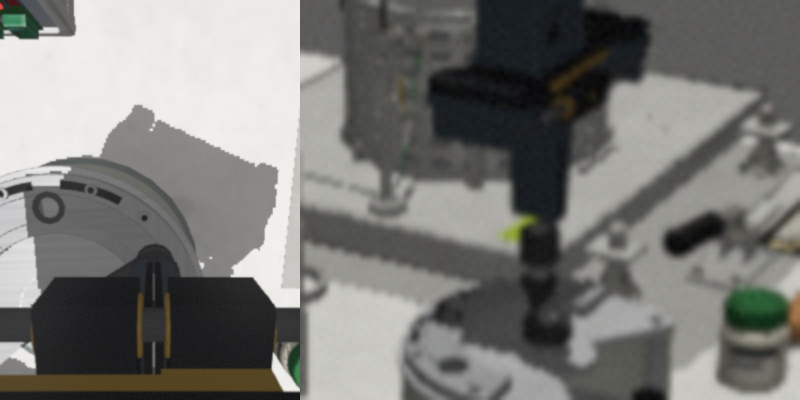

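```bash
python3 - <<'E'
from h import *
im,d,p=load('s4.png')
for v in range(170,222,3): print(v,im[v,360],round(float(d[v,360]),4),np.round(pt(p,360,v,d[v,360])*1000,1))
im,d,p=load('w4.png')
for y in range(240,320,8): print(y,im[y,322],d[y,322],np.round(pt(p,322,y,d[y,322])*1000,1))
E
```

```text
170 [31 31 32] 1.2716 [ 545.4 -130.7  255. ]
173 [25 28 31] 1.3268 [ 567.7 -173.8  228.2]
176 [22 29 32] 1.3337 [ 568.7 -176.1  218.6]
179 [27 32 36] 1.3344 [ 567.  -173.2  211.4]
182 [22 27 31] 1.3414 [ 568.  -175.5  201.7]
185 [24 29 33] 1.3453 [ 567.7 -175.3  193.2]
188 [22 26 29] 1.3536 [ 569.2 -178.5  182.9]
191 [27 31 34] 1.3596 [ 569.8 -180.   173.4]
194 [36 40 34] 1.3651 [ 570.1 -180.8  164.1]
197 [49 50 51] 1.379 [ 574.  -188.7  151.3]
200 [27 27 27] 1.3748 [ 570.1 -181.6  145.9]
203 [23 23 25] 1.3763 [ 568.7 -179.3  138. ]
206 [40 40 39] 1.3775 [ 567.1 -176.6  130.4]
209 [52 52 52] 1.3862 [ 568.7 -180.   119.4]
212 [21 22 23] 1.374 [ 561.5 -166.6  117.5]
215 [29 28 30] 1.3591 [ 553.2 -151.   116.8]
218 [57 58 58] 1.3363 [ 541.7 -129.1  119.9]
221 [33 32 34] 1.3274 [ 536.  -118.5  116.9]
240 [101 100 101] 0.23492992 [ 590.1 -188.   105.4]
248 [51 51 52] 0.22442302 [ 587.8 -188.   116.9]
256 [42 42 43] 0.1981914 [ 590.5 -188.1  143.3]
264 [33 35 36] 0.17573097 [ 593.1 -188.2  165.8]
272 [36 35 35] 0.16438721 [ 593.1 -188.2  177.5]
280 [48 47 48] 0.15546167 [ 592.7 -188.2  186.8]
288 [47 47 48] 0.14514711 [ 593.2 -188.3  197.3]
296 [48 48 49] 0.1371116 [ 593.2 -188.3  205.6]
304 [28 28 29] 0.12897767 [ 593.7 -188.3  213.9]
312 [46 46 48] 0.082708 [ 611.  -188.5  257.2]
```

The scene view shows the shut fingertips just above the ring. By depth the tips are at z≈160 mm, though the reported TCP is z=128. So the real tips sit about 32 mm above the reported TCP, and I will correct for that from here on.

Emit:
jog_arm(
  series=[
    {"dx":0,"dy":0,"dz":0,"roll":0,"gripper":0.55},
    {"dx":0,"dy":0,"dz":0,"roll":0,"gripper":0.55},
    {"dx":0,"dy":0,"dz":0,"roll":0,"gripper":0.55},
    {"dx":0,"dy":0,"dz":0,"roll":0,"gripper":0.55},
    {"dx":0,"dy":0,"dz":8,"roll":0,"gripper":0.55},
    {"dx":0,"dy":0,"dz":16,"roll":0,"gripper":0.55},
    {"dx":0,"dy":0,"dz":24,"roll":0,"gripper":0.55},
    {"dx":0,"dy":0,"dz":28,"roll":0,"gripper":0.55},
    {"dx":0,"dy":0,"dz":28,"roll":0,"gripper":0.55},
  ],
  squeeze=30,
)

```text
time: 4.9
tool_pos: [0.5772, -0.1889, 0.0994]
tool_rot: [-180.0, 0.0, -0.0]
ft_force: [0.8, 0.2, -0.5]
gripper_width: 0.05
grasp_force: 0.0
```

Emit:
jog_arm(
  series=[
    {"dx":0,"dy":0,"dz":0,"roll":0,"gripper":0.2},
    {"dx":0,"dy":0,"dz":0,"roll":0,"gripper":0.2},
    {"dx":0,"dy":0,"dz":0,"roll":0,"gripper":0.2},
    {"dx":0,"dy":0,"dz":0,"roll":0,"gripper":0.2},
  ],
  squeeze=30,
)

```text
time: 5.4
tool_pos: [0.5777, -0.1893, 0.1001]
tool_rot: [180.0, -0.0, -0.0]
ft_force: [1.0, -2.6, 0.9]
gripper_width: 0.0269
grasp_force: 30.0
```

Gripped. Lift 11 mm.

Emit:
jog_arm(
  series=[
    {"dx":0,"dy":0,"dz":-4,"roll":0,"gripper":0.2},
    {"dx":0,"dy":0,"dz":-8,"roll":0,"gripper":0.2},
    {"dx":0,"dy":0,"dz":-11,"roll":0,"gripper":0.2},
    {"dx":0,"dy":0,"dz":-11,"roll":0,"gripper":0.2},
    {"dx":0,"dy":0,"dz":-11,"roll":0,"gripper":0.2},
  ],
  squeeze=30,
)

```text
time: 6.02
tool_pos: [0.5775, -0.1892, 0.1106]
tool_rot: [180.0, -0.0, -0.0]
ft_force: [4.2, -3.8, -8.5]
gripper_width: 0.0271
grasp_force: 30.0
```

```bash
python3 - <<'E'
from h import *
s=r.state(); print(s['tool_pos'],s['ft_force'],s['grasp_force'])
im,d,p=snap('wrist','w5.png')
for f in ['w4.png','w5.png']:
    im,d,p=load(f)
    for y in (262,275,285): print(y,d[y,325],np.round(pt(p,325,y,d[y,325])*1000,1))
H=np.array([537,-127.3])
for a in [-57.5,-49,-40,-31,-22,-13,-5,-3,3.2]: print(a,np.round(H+74.5*np.array([np.cos(np.radians(a)),np.sin(np.radians(a))])-[577,-190.1],1))
E
```

```text
[ 0.5774924  -0.18922908  0.11055629] [ 4.18094303 -3.8094362  -8.54422396] 29.99582290649414
262 0.17787662 [ 593.4 -189.6  163.5]
275 0.15970561 [ 593.4 -189.5  182.3]
285 0.14696531 [ 593.7 -189.5  195.3]
262 0.20616743 [ 585.1 -190.   119.2]
275 0.16870722 [ 590.5 -189.8  156.5]
285 0.1645134 [ 587.5 -189.8  161.6]
-57.5 [ 0. -0.]
-49 [8.9 6.6]
-40 [17.1 14.9]
-31 [23.9 24.4]
-22 [29.1 34.9]
-13 [32.6 46. ]
-5 [34.2 56.3]
-3 [34.4 58.9]
3.2 [34.4 67. ]
```

Emit:
jog_arm(
  series=[
    {"dx":4.3,"dy":-3,"dz":0,"roll":0,"gripper":0.2},
    {"dx":8.9,"dy":-6.6,"dz":0,"roll":0,"gripper":0.2},
    {"dx":13.2,"dy":-10.6,"dz":0,"roll":0,"gripper":0.2},
    {"dx":17.1,"dy":-14.9,"dz":0,"roll":0,"gripper":0.2},
    {"dx":20.7,"dy":-19.5,"dz":0,"roll":0,"gripper":0.2},
    {"dx":23.9,"dy":-24.4,"dz":0,"roll":0,"gripper":0.2},
    {"dx":26.7,"dy":-29.5,"dz":0,"roll":0,"gripper":0.2},
    {"dx":29.1,"dy":-34.9,"dz":0,"roll":0,"gripper":0.2},
    {"dx":31.1,"dy":-40.4,"dz":0,"roll":0,"gripper":0.2},
    {"dx":32.6,"dy":-46,"dz":0,"roll":0,"gripper":0.2},
    {"dx":33.6,"dy":-52,"dz":0,"roll":0,"gripper":0.2},
    {"dx":34.2,"dy":-56.3,"dz":0,"roll":0,"gripper":0.2},
  ],
  squeeze=30,
)

```text
time: 7.58
tool_pos: [0.6118, -0.1324, 0.1105]
tool_rot: [-180.0, -0.0, 0.0]
ft_force: [4.2, -1.7, -7.9]
gripper_width: 0.027
grasp_force: 30.0
```

```bash
python3 - <<'E'
from h import *
s=r.state(); print(s['tool_pos'],s['ft_force'],s['grasp_force'])
im,d,p=snap('wrist','w6.png')
for y in (262,270,275,280,285): print(y,d[y,325],np.round(pt(p,325,y,d[y,325])*1000,1))
E
```

```text
[ 0.61175394 -0.13242014  0.11046104] [ 4.22693087 -1.71656475 -7.94009506] 29.996021389961243
262 0.20538983 [ 619.6 -133.2  119.8]
270 0.17580548 [ 624.7 -133.1  149.1]
275 0.16799855 [ 625. -133.  157.]
280 0.16317353 [ 624.4 -133.   162.2]
285 0.162856 [ 622.3 -133.   163. ]
```

Emit:
jog_arm(
  series=[
    {"dx":0,"dy":0,"dz":1,"roll":0,"gripper":0.2},
    {"dx":0,"dy":0,"dz":2,"roll":0,"gripper":0.2},
    {"dx":0,"dy":0,"dz":2,"roll":0,"gripper":0.2},
  ],
  squeeze=30,
)

```text
time: 8.0
tool_pos: [0.6117, -0.1324, 0.1085]
tool_rot: [-180.0, -0.0, -0.0]
ft_force: [4.9, 1.7, -7.6]
gripper_width: 0.0273
grasp_force: 30.0
```

Emit:
jog_arm(
  series=[
    {"dx":0,"dy":0,"dz":0.5,"roll":0,"gripper":0.2},
    {"dx":0,"dy":0,"dz":0.5,"roll":0,"gripper":0.2},
  ],
  squeeze=30,
)

```text
time: 8.25
tool_pos: [0.6117, -0.1324, 0.108]
tool_rot: [-180.0, -0.0, -0.0]
ft_force: [5.4, 1.3, -7.8]
gripper_width: 0.0274
grasp_force: 30.0
```

Emit:
jog_arm(
  series=[
    {"dx":0,"dy":0,"dz":0.5,"roll":0,"gripper":0.2},
    {"dx":0,"dy":0,"dz":0.5,"roll":0,"gripper":0.36},
    {"dx":0,"dy":0,"dz":0.5,"roll":0,"gripper":0.36},
    {"dx":0,"dy":0,"dz":0.5,"roll":0,"gripper":0.36},
  ],
  squeeze=30,
)

```text
time: 8.75
tool_pos: [0.6114, -0.1327, 0.1079]
tool_rot: [-180.0, 0.0, -0.0]
ft_force: [0.2, 0.1, 0.0]
gripper_width: 0.0327
grasp_force: 0.0
```

```bash
cat >> h.py <<'E'
def ringz(f):
    s=r.state(); im,d,p=snap('wrist',f); o=[]
    for y in range(266,300,3):
        for x in (322,325,328): o.append(pt(p,x,y,d[y,x])*1000)
    print(s['time'],s['tool_pos'],s['ft_force'].round(1)); print(np.round(o[1::3],1).tolist())
E
python3 -c "
from h import *
ringz('w7.png')"
```

```text
8.75 [ 0.61140162 -0.13273958  0.10791794] [0.2 0.1 0. ]
[[624.4, -133.4, 140.3], [624.6, -133.4, 145.6], [624.7, -133.3, 150.4], [624.7, -133.3, 154.7], [624.9, -133.3, 159.1], [624.1, -133.3, 160.8], [622.5, -133.3, 160.5], [621.2, -133.3, 160.7], [619.8, -133.3, 160.9], [618.1, -133.3, 160.2], [616.9, -133.3, 160.7], [615.4, -133.3, 160.6]]
```

Emit:
jog_arm(
  series=[
    {"dx":0,"dy":-1,"dz":0,"roll":0,"gripper":0.36},
    {"dx":0,"dy":-2,"dz":0,"roll":0,"gripper":0.36},
    {"dx":0,"dy":-3,"dz":0,"roll":0,"gripper":0.36},
    {"dx":0,"dy":-3.5,"dz":0,"roll":0,"gripper":0.36},
    {"dx":0,"dy":-4,"dz":0,"roll":0,"gripper":0.36},
    {"dx":0,"dy":-4.5,"dz":0,"roll":0,"gripper":0.36},
    {"dx":0,"dy":-5,"dz":0,"roll":0,"gripper":0.36},
    {"dx":0,"dy":-5,"dz":0,"roll":0,"gripper":0.36},
  ],
  squeeze=30,
)

```text
time: 9.8
tool_pos: [0.6118, -0.1283, 0.1079]
tool_rot: [180.0, -0.0, -0.0]
ft_force: [-0.2, -5.2, -0.9]
gripper_width: 0.0328
grasp_force: 2.7
```

```bash
python3 -c "
from h import *
ringz('w8.png')"
```

```text
9.8 [ 0.61175488 -0.12828101  0.10785774] [-0.2 -5.2 -0.9]
[[624.8, -128.9, 140.7], [624.5, -128.9, 144.5], [624.4, -128.9, 148.5], [624.4, -128.8, 152.9], [624.8, -128.8, 158.1], [624.5, -128.8, 161.0], [622.4, -128.8, 159.5], [621.5, -128.8, 160.7], [619.9, -128.8, 160.3], [618.5, -128.8, 160.5], [617.2, -128.8, 160.8], [615.4, -128.8, 159.9]]
```

Emit:
jog_arm(
  series=[
    {"dx":0,"dy":-0.5,"dz":0,"roll":0,"gripper":0.36},
    {"dx":0,"dy":-1,"dz":0,"roll":0,"gripper":0.36},
    {"dx":0,"dy":-1.5,"dz":0,"roll":0,"gripper":0.36},
    {"dx":0,"dy":-2,"dz":0,"roll":0,"gripper":0.36},
    {"dx":0,"dy":-2,"dz":0,"roll":0,"gripper":0.36},
  ],
  squeeze=30,
)

```text
time: 10.48
tool_pos: [0.6117, -0.1262, 0.1078]
tool_rot: [180.0, -0.0, -0.0]
ft_force: [0.6, -5.3, -0.6]
gripper_width: 0.0329
grasp_force: 2.6
```

Emit:
jog_arm(
  series=[
    {"dx":0,"dy":-0.5,"dz":0,"roll":0,"gripper":0.36},
    {"dx":0,"dy":-1,"dz":0,"roll":0,"gripper":0.36},
    {"dx":0,"dy":-1.5,"dz":0,"roll":0,"gripper":0.36},
    {"dx":0,"dy":-1.5,"dz":0,"roll":0,"gripper":0.36},
  ],
  squeeze=30,
)

```text
time: 10.98
tool_pos: [0.6116, -0.1246, 0.1077]
tool_rot: [180.0, -0.0, -0.0]
ft_force: [0.2, -4.5, -2.2]
gripper_width: 0.0329
grasp_force: 2.5
```

Emit:
jog_arm(
  series=[
    {"dx":0,"dy":-0.5,"dz":0,"roll":0,"gripper":0.36},
    {"dx":0,"dy":-1,"dz":0,"roll":0,"gripper":0.36},
    {"dx":0,"dy":-1.5,"dz":0,"roll":0,"gripper":0.36},
    {"dx":0,"dy":-1.5,"dz":0,"roll":0,"gripper":0.36},
  ],
  squeeze=30,
)

```text
time: 11.48
tool_pos: [0.6116, -0.1223, 0.1079]
tool_rot: [-180.0, 0.0, -0.0]
ft_force: [-1.1, 0.0, 0.3]
gripper_width: 0.0327
grasp_force: 0.0
```

```bash
python3 -c "
from h import *
ringz('w9.png')"
```

```text
11.475 [ 0.61156834 -0.12231572  0.10787661] [-1.1  0.   0.3]
[[624.8, -123.0, 141.3], [624.8, -122.9, 146.0], [624.8, -122.9, 150.4], [624.0, -122.9, 152.4], [622.3, -122.9, 151.7], [621.4, -122.9, 153.3], [619.6, -122.9, 152.5], [618.2, -122.9, 152.8], [616.8, -122.9, 153.0], [615.3, -122.9, 153.1], [614.0, -122.9, 153.5], [612.4, -122.9, 153.3]]
```

Emit:
jog_arm(
  series=[
    {"dx":0,"dy":1,"dz":0,"roll":0,"gripper":0.7},
    {"dx":0,"dy":1,"dz":0,"roll":0,"gripper":0.7},
    {"dx":0,"dy":1,"dz":0,"roll":0,"gripper":0.7},
    {"dx":0,"dy":1,"dz":-20,"roll":0,"gripper":0.7},
    {"dx":0,"dy":1,"dz":-60,"roll":0,"gripper":0.7},
    {"dx":-50,"dy":1,"dz":-100,"roll":0,"gripper":0.7},
    {"dx":-100,"dy":1,"dz":-140,"roll":0,"gripper":0.7},
    {"dx":-160,"dy":1,"dz":-150,"roll":0,"gripper":0.7},
    {"dx":-200,"dy":1,"dz":-150,"roll":0,"gripper":0.7},
    {"dx":-200,"dy":1,"dz":-150,"roll":0,"gripper":0.7},
    {"dx":-200,"dy":1,"dz":-150,"roll":0,"gripper":0.7},
  ],
  squeeze=30,
)

```text
time: 12.9
tool_pos: [0.4122, -0.1239, 0.2581]
tool_rot: [180.0, -0.1, -0.0]
ft_force: [0.4, -0.2, 1.0]
gripper_width: 0.064
grasp_force: 0.0
```

```bash
python3 - <<'E'
from h import *
print(r.state()['tool_pos'])
im,d,p=snap('wrist','w10.png')
c=cv2.resize(im[0:300,140:540],(800,600)); cv2.imwrite('pics/c10.png',cv2.cvtColor(c,cv2.COLOR_RGB2BGR))
E
```

```text
[ 0.41215259 -0.12388932  0.25810729]
```

View pics/c10.png

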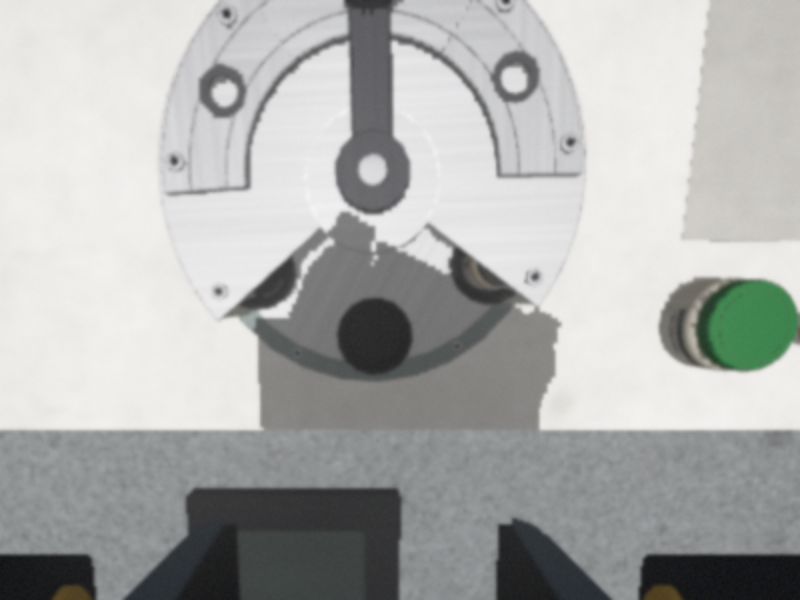

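The wrist crop shows the pin home at the middle. The empty cup stands in the bay at crop (375,336), the hub is at (373,170), and the side holes are at (222,91) and (515,77).

```bash
python3 - <<'E'
from h import *
im,d,p=load('w10.png')
m=(im.max(2)<45).astype(np.uint8); m[:120]=0; m[200:]=0; m[:,:300]=0; m[:,360:]=0
c=max(cv2.findContours(m,0,2)[0],key=cv2.contourArea); (u,v),rad=cv2.minEnclosingCircle(c); M=cv2.moments(c)
print(u,v,rad,M['m10']/M['m00'],M['m01']/M['m00'],d[int(v),int(u)])
print('cup',onz(p,u,v,.043)*1000, onz(p,M['m10']/M['m00'],M['m01']/M['m00'],.043)*1000, 'rim r',np.linalg.norm(onz(p,u+rad,v,.043)-onz(p,u,v,.043))*1000)
for n,x,y,z in [('hub',326.5,85,.12),('h3',251,46,.106),('h1',397.5,38.5,.106)]: print(n,onz(p,x,y,z)*1000)
im,d,p=load('t0.png')
P=[]
for vv in range(60,310,2):
  for uu in range(140,330,2):
    q=pt(p,uu,vv,d[vv,uu])
    if .45<q[0]<.72 and .02<q[1]<.32 and q[2]>.07: P.append(q)
P=np.array(P); print(len(P)); 
for x in np.arange(.5,.72,.03):
    s=P[(P[:,0]>=x)&(P[:,0]<x+.03)]
    if len(s): print(x.round(2),s[:,1].min().round(3),s[:,1].max().round(3),s[:,2].max().round(3))
E
```

```text
327.3599853515625 168.5679931640625 16.963237762451172 330.06093906093906 172.78554778554778 0.42922693
cup [ 460.59971452 -128.32163192   43.        ] [ 455.90082503 -131.4076128    43.        ] rim r 19.22973429073327
hub [ 536.08575254 -126.46577015  120.        ]
h3 [570.23522836 -59.43744464 106.        ]
h1 [ 576.26176654 -189.23717645  106.        ]
545
0.65 0.136 0.32 0.404
0.68 0.137 0.32 0.481
0.71 0.038 0.314 0.396
```

Emit:
jog_arm(
  series=[
    {"dx":0,"dy":-15,"dz":0,"roll":-10.5,"gripper":0.6},
    {"dx":0,"dy":-30,"dz":0,"roll":-21,"gripper":0.6},
    {"dx":0,"dy":-50,"dz":0,"roll":-31.5,"gripper":0.6},
    {"dx":0,"dy":-75,"dz":0,"roll":-42,"gripper":0.6},
    {"dx":0,"dy":-100,"dz":0,"roll":-52.5,"gripper":0.6},
    {"dx":0,"dy":-125,"dz":0,"roll":-63,"gripper":0.6},
    {"dx":0,"dy":-150,"dz":0,"roll":-73.5,"gripper":0.6},
    {"dx":0,"dy":-175,"dz":0,"roll":-84,"gripper":0.6},
    {"dx":0,"dy":-200,"dz":0,"roll":-94.5,"gripper":0.6},
    {"dx":0,"dy":-225,"dz":0,"roll":-105,"gripper":0.6},
    {"dx":0,"dy":-250,"dz":0,"roll":-115.5,"gripper":0.6},
    {"dx":0,"dy":-270,"dz":0,"roll":-126,"gripper":0.6},
  ],
  squeeze=15,
)

```text
time: 14.45
tool_pos: [0.4123, 0.1478, 0.2575]
tool_rot: [-180.0, -0.0, 126.4]
ft_force: [0.4, -0.6, 0.0]
gripper_width: 0.0547
grasp_force: 0.0
```

```bash
python3 - <<'E'
from h import *
s=r.state();print(s['tool_pos'],s['tool_rot'],s['q'])
E
```

```text
[0.41230201 0.14780138 0.25746597] [-1.79981769e+02 -1.69676125e-02  1.26398055e+02] [ 1.18938284e+01  8.32015974e+00  9.47689930e+01  8.08711971e-03
  7.69344741e+01 -2.45060595e+01]
```

Emit:
jog_arm(
  series=[
    {"dx":0,"dy":0,"dz":0,"roll":-10.5,"gripper":0.6},
    {"dx":0,"dy":0,"dz":0,"roll":-21,"gripper":0.6},
    {"dx":-14,"dy":32,"dz":10,"roll":-31.5,"gripper":0.6},
    {"dx":-28,"dy":64,"dz":20,"roll":-42,"gripper":0.6},
    {"dx":-42,"dy":95,"dz":35,"roll":-52.5,"gripper":0.6},
    {"dx":-56,"dy":127,"dz":50,"roll":-54,"gripper":0.6},
    {"dx":-56,"dy":127,"dz":50,"roll":-54,"gripper":0.6},
    {"dx":-56,"dy":127,"dz":50,"roll":-54,"gripper":0.6},
  ],
  squeeze=15,
)

```text
time: 15.45
tool_pos: [0.547, 0.1759, 0.2074]
tool_rot: [-180.0, -0.1, 180.0]
ft_force: [-0.1, 0.2, -0.3]
gripper_width: 0.0547
grasp_force: 0.0
```

```bash
python3 - <<'E'
from h import *
s=r.state();print(s['tool_pos'],s['tool_rot'])
im,d,p=snap('wrist','w11.png')
K=np.array([[p['fx'],0,p['cx']],[0,p['fy'],p['cy']],[0,0,1]])
ys,xs=np.mgrid[0:480,0:640]
u=cv2.undistortPoints(np.stack([xs,ys],-1).reshape(-1,1,2).astype(float),K,np.array([p['k1'],0,0,0.])).reshape(-1,2)
D=d.reshape(-1,1); T=np.linalg.inv(p['camera_from_world']); P=(np.c_[u*D,D]@T[:3,:3].T+T[:3,3])*1000
m=(np.hypot(P[:,0]-548,P[:,1]-175)<25)&(P[:,2]>50)&(P[:,2]<64); q=P[m]
print(len(q),q.mean(0),cv2.minEnclosingCircle(q[:,:2].astype(np.float32)) if len(q) else '',xs.ravel()[m].mean(),ys.ravel()[m].mean())
E
```

```text
[0.54703328 0.17590437 0.20739112] [-1.79989574e+02 -6.17597579e-02  1.79997042e+02]
435 [547.52689189 177.73812006  55.66168127] ((547.963623046875, 177.51962280273438), 11.835790634155273) 324.79540229885055 221.8896551724138
```

View pics/w11.png

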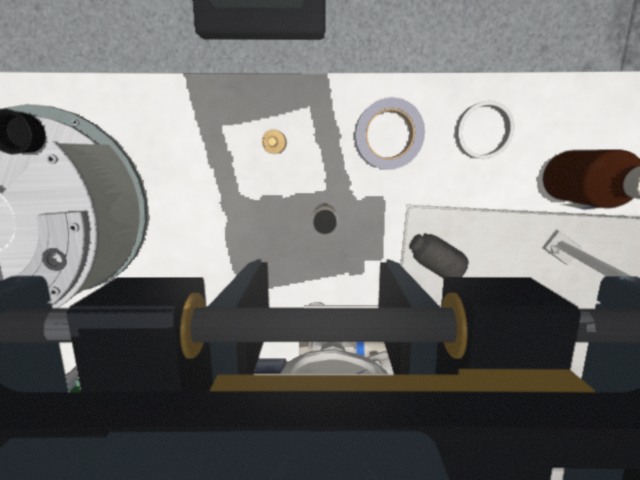

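The wrist view shows the spare cap at (325,221) between the fingers, with free bench around it. Descending to it.

Emit:
jog_arm(
  series=[
    {"dx":0,"dy":1.5,"dz":40,"roll":0,"gripper":0.6},
    {"dx":0,"dy":1.5,"dz":80,"roll":0,"gripper":0.6},
    {"dx":0,"dy":1.5,"dz":120,"roll":0,"gripper":0.6},
    {"dx":0,"dy":1.5,"dz":150,"roll":0,"gripper":0.6},
    {"dx":0,"dy":1.5,"dz":175,"roll":0,"gripper":0.6},
    {"dx":0,"dy":1.5,"dz":190,"roll":0,"gripper":0.6},
    {"dx":0,"dy":1.5,"dz":200,"roll":0,"gripper":0.6},
    {"dx":0,"dy":1.5,"dz":207,"roll":0,"gripper":0.6},
    {"dx":0,"dy":1.5,"dz":213,"roll":0,"gripper":0.6},
    {"dx":0,"dy":1.5,"dz":215,"roll":0,"gripper":0.6},
    {"dx":0,"dy":1.5,"dz":215,"roll":0,"gripper":0.6},
  ],
  squeeze=15,
)

```text
time: 16.88
tool_pos: [0.5474, 0.1772, -0.007]
tool_rot: [180.0, 0.0, 180.0]
ft_force: [0.3, -0.4, 0.9]
gripper_width: 0.0545
grasp_force: 0.0
```

Emit:
jog_arm(
  series=[
    {"dx":0,"dy":0,"dz":0,"roll":0,"gripper":0.4},
    {"dx":0,"dy":0,"dz":0,"roll":0,"gripper":0.2},
    {"dx":0,"dy":0,"dz":0,"roll":0,"gripper":0.2},
    {"dx":0,"dy":0,"dz":0,"roll":0,"gripper":0.2},
    {"dx":0,"dy":0,"dz":0,"roll":0,"gripper":0.2},
  ],
  squeeze=12,
)

```text
time: 17.5
tool_pos: [0.5473, 0.1772, -0.0071]
tool_rot: [180.0, 0.0, 180.0]
ft_force: [0.3, -1.3, 2.2]
gripper_width: 0.026
grasp_force: 12.0
```

Emit:
jog_arm(
  series=[
    {"dx":0,"dy":0,"dz":-10,"roll":0,"gripper":0.2},
    {"dx":0,"dy":0,"dz":-40,"roll":0,"gripper":0.2},
    {"dx":0,"dy":0,"dz":-80,"roll":0,"gripper":0.2},
    {"dx":10,"dy":-20,"dz":-115,"roll":0,"gripper":0.2},
    {"dx":30,"dy":-60,"dz":-130,"roll":0,"gripper":0.2},
    {"dx":50,"dy":-105,"dz":-130,"roll":0,"gripper":0.2},
    {"dx":70,"dy":-155,"dz":-130,"roll":0,"gripper":0.2},
    {"dx":86,"dy":-205,"dz":-130,"roll":0,"gripper":0.2},
    {"dx":86,"dy":-250,"dz":-130,"roll":0,"gripper":0.2},
    {"dx":86,"dy":-285,"dz":-130,"roll":0,"gripper":0.2},
    {"dx":86,"dy":-306,"dz":-130,"roll":0,"gripper":0.2},
    {"dx":86,"dy":-306,"dz":-130,"roll":0,"gripper":0.2},
  ],
  squeeze=12,
)

```text
time: 19.0
tool_pos: [0.4613, -0.13, 0.1233]
tool_rot: [-180.0, 0.0, 179.9]
ft_force: [0.1, 0.4, -0.9]
gripper_width: 0.0256
grasp_force: 12.0
```

```bash
python3 - <<'E'
from h import *
s=r.state();print(s['tool_pos'],s['tool_rot'],s['ft_force'])
im,d,p=snap('wrist','w12.png')
K=np.array([[p['fx'],0,p['cx']],[0,p['fy'],p['cy']],[0,0,1]])
ys,xs=np.mgrid[0:480,0:640]
u=cv2.undistortPoints(np.stack([xs,ys],-1).reshape(-1,1,2).astype(float),K,np.array([p['k1'],0,0,0.])).reshape(-1,2)
D=d.reshape(-1,1); T=np.linalg.inv(p['camera_from_world']); P=(np.c_[u*D,D]@T[:3,:3].T+T[:3,3])*1000
def rep(n,c,R,z0,z1):
    m=(np.hypot(P[:,0]-c[0],P[:,1]-c[1])<R)&(P[:,2]>z0)&(P[:,2]<z1)&(D[:,0]>0); q=P[m]
    if len(q)>5: print(n,len(q),q.mean(0).round(1),q.min(0).round(1),q.max(0).round(1),cv2.minEnclosingCircle(q[:,:2].astype(np.float32)))
rep('cap',(461,-129),25,180,192); rep('vialside',(461,-129),16,125,178); rep('rim',(461,-129),30,38,48)
np.save('pics/P12.npy',P)
# profile down column of vial
c=p['camera_from_world']@np.array([.461,-.129,.186,1]);x=c[:2]/c[2];print(x*p['fx']+[p['cx'],p['cy']])
for y in range(120,310,8): print(y,im[y,326],P.reshape(480,640,3)[y,326].round(1))
E
```

```text
[ 0.46131624 -0.13000324  0.12330111] [-1.79980672e+02  3.59965900e-02  1.79879204e+02] [ 0.06712987  0.38188213 -0.85952271]
cap 1229 [ 452.2 -129.   185.5] [ 443.  -147.2  180. ] [ 477.3 -110.8  192. ] ((458.3328857421875, -128.9753875732422), 23.227258682250977)
vialside 1744 [ 452.  -129.4  160.3] [ 448.1 -142.8  131.1] [ 463.8 -116.2  178. ] ((457.37274169921875, -129.3549041748047), 14.212929725646973)
rim 841 [ 458.8 -127.3   41.9] [ 440.1 -148.6   38. ] [ 479.3 -106.4   44.4] ((461.4012756347656, -127.58362579345703), 21.486764907836914)
[324.78037172 316.60205803]
120 [149 152 152] [ 309.1 -121.7 -798.7]
128 [152 153 155] [ 331.4 -121.7 -799.2]
136 [143 146 146] [ 354.1 -121.7 -799.1]
144 [145 148 149] [ 377.  -121.7 -799.9]
152 [155 158 158] [ 400.2 -121.6 -800.3]
160 [229 227 224] [ 401.  -127.2   -0.7]
168 [238 236 234] [ 4.079e+02 -1.272e+02  2.000e-01]
176 [237 236 233] [ 414.8 -127.2    0.7]
184 [237 235 233] [ 421.8 -127.2    0.9]
192 [238 237 234] [ 4.291e+02 -1.272e+02 -4.000e-01]
200 [157 168 165] [ 434.7 -127.3   11.3]
208 [83 89 88] [ 441.7 -127.3   11.7]
216 [46 46 44] [ 443.4 -127.5   41.8]
224 [43 43 42] [ 453.4 -127.4   24.5]
232 [41 38 39] [ 460.3 -127.4   25.2]
240 [37 37 36] [ 467.4 -127.4   24.8]
248 [35 36 35] [ 474.3 -127.4   25.6]
256 [75 74 71] [ 448.8 -128.1  135.9]
264 [96 95 90] [ 448.8 -128.2  150.5]
272 [95 90 83] [ 448.6 -128.3  163.5]
280 [136 130 119] [ 450.1 -128.4  170.5]
288 [30 30 26] [ 450.1 -128.4  180.5]
296 [30 31 29] [ 451.6 -128.5  185.8]
304 [37 36 35] [ 455.  -128.5  186.3]
```

Emit:
jog_arm(
  series=[
    {"dx":0,"dy":2,"dz":15,"roll":0,"gripper":0.2},
    {"dx":0,"dy":2,"dz":35,"roll":0,"gripper":0.2},
    {"dx":0,"dy":2,"dz":55,"roll":0,"gripper":0.2},
    {"dx":0,"dy":2,"dz":70,"roll":0,"gripper":0.2},
    {"dx":0,"dy":2,"dz":80,"roll":0,"gripper":0.2},
    {"dx":0,"dy":2,"dz":80,"roll":0,"gripper":0.2},
  ],
  squeeze=12,
)

```text
time: 19.8
tool_pos: [0.4609, -0.1262, 0.0426]
tool_rot: [180.0, -0.1, -180.0]
ft_force: [1.0, -0.5, -0.2]
gripper_width: 0.0255
grasp_force: 12.0
```

```bash
python3 - <<'E'
from h import *
s=r.state();print(s['tool_pos'],s['ft_force'])
im,d,p=snap('wrist','w13.png')
K=np.array([[p['fx'],0,p['cx']],[0,p['fy'],p['cy']],[0,0,1]])
ys,xs=np.mgrid[0:480,0:640]
u=cv2.undistortPoints(np.stack([xs,ys],-1).reshape(-1,1,2).astype(float),K,np.array([p['k1'],0,0,0.])).reshape(-1,2)
D=d.reshape(-1,1); T=np.linalg.inv(p['camera_from_world']); P=(np.c_[u*D,D]@T[:3,:3].T+T[:3,3])*1000
for n,z0,z1,R in [('rim',38,45,30),('side',52,90,16)]:
    m=(np.hypot(P[:,0]-461.5,P[:,1]+128)<R)&(P[:,2]>z0)&(P[:,2]<z1)&(D[:,0]>0); q=P[m]
    print(n,len(q),q.min(0).round(1),q.max(0).round(1),np.percentile(q[:,0],[2,10,50]).round(1))
for y in range(180,310,6): print(y,P.reshape(480,640,3)[y,325].round(1))
E
```

```text
[ 0.46093988 -0.12619701  0.04256886] [ 0.97670746 -0.53741113 -0.24890369]
rim 717 [ 439.9 -147.2   38.1] [ 470.5 -107.    44.6] [440.7 442.  446.9]
side 1311 [ 447.7 -139.1   52.2] [ 463.5 -112.5   90. ] [448.2 448.5 450.3]
180 [ 411.5 -124.7   -1.1]
186 [ 415.2 -124.7    2.1]
192 [ 419.5 -124.7   -0.6]
198 [ 423.5 -124.7    0.6]
204 [ 4.276e+02 -1.247e+02  4.000e-01]
210 [ 431.6 -124.7    1.1]
216 [ 434.  -124.7   11. ]
222 [ 438.  -124.7   11.4]
228 [ 441.8 -124.7   12.6]
234 [ 441.6 -124.8   30.8]
240 [ 442.3 -124.9   43.4]
246 [ 450.9 -124.8   24.4]
252 [ 454.6 -124.8   25.5]
258 [ 448.5 -125.    58.9]
264 [ 448.3 -125.    70.5]
270 [ 448.4 -125.1   79.6]
276 [ 448.4 -125.1   88.2]
282 [ 450.1 -125.1   91.6]
288 [ 450.4 -125.2   98.4]
294 [ 450.9 -125.2  104.1]
300 [ 453.  -125.2  105.6]
306 [ 455.7 -125.2  105.6]
```

Emit:
jog_arm(
  series=[
    {"dx":0,"dy":-1.2,"dz":0,"roll":0,"gripper":0.2},
    {"dx":0,"dy":-1.2,"dz":3,"roll":0,"gripper":0.2},
    {"dx":0,"dy":-1.2,"dz":6,"roll":0,"gripper":0.2},
    {"dx":0,"dy":-1.2,"dz":8,"roll":0,"gripper":0.2},
    {"dx":0,"dy":-1.2,"dz":10,"roll":0,"gripper":0.2},
    {"dx":0,"dy":-1.2,"dz":12,"roll":0,"gripper":0.2},
    {"dx":0,"dy":-1.2,"dz":12,"roll":0,"gripper":0.2},
  ],
  squeeze=12,
)

```text
time: 20.72
tool_pos: [0.4612, -0.128, 0.0307]
tool_rot: [180.0, -0.0, 180.0]
ft_force: [0.6, 1.3, 0.0]
gripper_width: 0.0257
grasp_force: 12.0
```

Emit:
jog_arm(
  series=[
    {"dx":0,"dy":0,"dz":2,"roll":0,"gripper":0.2},
    {"dx":0,"dy":0,"dz":4,"roll":0,"gripper":0.2},
    {"dx":0,"dy":0,"dz":6,"roll":0,"gripper":0.2},
    {"dx":0,"dy":0,"dz":7,"roll":0,"gripper":0.2},
    {"dx":0,"dy":0,"dz":8,"roll":0,"gripper":0.2},
    {"dx":0,"dy":0,"dz":9,"roll":0,"gripper":0.2},
    {"dx":0,"dy":0,"dz":10,"roll":0,"gripper":0.2},
    {"dx":0,"dy":0,"dz":10,"roll":0,"gripper":0.2},
  ],
  squeeze=12,
)

```text
time: 21.72
tool_pos: [0.4612, -0.128, 0.0207]
tool_rot: [180.0, -0.0, 180.0]
ft_force: [0.7, 0.2, -0.5]
gripper_width: 0.0257
grasp_force: 12.0
```

No resistance, about 3 mm left; feel the floor in small steps.

Emit:
jog_arm(
  series=[
    {"dx":0,"dy":0,"dz":0.5,"roll":0,"gripper":0.2},
    {"dx":0,"dy":0,"dz":1,"roll":0,"gripper":0.2},
    {"dx":0,"dy":0,"dz":1.5,"roll":0,"gripper":0.2},
    {"dx":0,"dy":0,"dz":2,"roll":0,"gripper":0.2},
    {"dx":0,"dy":0,"dz":2,"roll":0,"gripper":0.2},
  ],
  squeeze=12,
)

```text
time: 22.35
tool_pos: [0.4612, -0.1281, 0.0188]
tool_rot: [180.0, -0.0, 180.0]
ft_force: [0.7, -0.1, -0.2]
gripper_width: 0.0254
grasp_force: 12.0
```

Emit:
jog_arm(
  series=[
    {"dx":0,"dy":0,"dz":0.5,"roll":0,"gripper":0.2},
    {"dx":0,"dy":0,"dz":1,"roll":0,"gripper":0.2},
    {"dx":0,"dy":0,"dz":1,"roll":0,"gripper":0.2},
  ],
  squeeze=12,
)

```text
time: 22.72
tool_pos: [0.4613, -0.1281, 0.0179]
tool_rot: [-180.0, 0.0, 180.0]
ft_force: [-1.2, 0.1, 1.9]
gripper_width: 0.0254
grasp_force: 12.0
```

Emit:
jog_arm(
  series=[
    {"dx":0,"dy":0,"dz":0.3,"roll":0,"gripper":0.2},
    {"dx":0,"dy":0,"dz":0.5,"roll":0,"gripper":0.2},
    {"dx":0,"dy":0,"dz":0.5,"roll":0,"gripper":0.2},
  ],
  squeeze=12,
)

```text
time: 23.1
tool_pos: [0.4614, -0.1282, 0.0177]
tool_rot: [-180.0, 0.0, 180.0]
ft_force: [-2.0, 0.3, 12.3]
gripper_width: 0.0254
grasp_force: 12.1
```

```bash
python3 - <<'E'
from h import *
s=r.state();print(s['tool_pos'],s['ft_force'])
im,d,p=snap('wrist','w14.png')
for y in range(258,310,6): print(y,np.round(pt(p,325,y,d[y,325])*1000,1))
E
```

```text
[ 0.46144229 -0.12815148  0.01772107] [-2.03334244  0.27961146 12.27585189]
258 [ 448.7 -126.9   34.9]
264 [ 448.7 -126.9   45.7]
270 [ 449.2 -127.    53.8]
276 [ 449.7 -127.    61.1]
282 [ 450.8 -127.    66.2]
288 [ 450.7 -127.1   73.7]
294 [ 450.4 -127.1   81.4]
300 [ 453.4 -127.1   80.7]
306 [ 455.9 -127.1   81.2]
```

On the floor (cap top at 81 mm). Ease off, release and rise.

Emit:
jog_arm(
  series=[
    {"dx":0,"dy":0,"dz":-0.5,"roll":0,"gripper":0.2},
    {"dx":0,"dy":0,"dz":-0.5,"roll":0,"gripper":0.45},
    {"dx":0,"dy":0,"dz":-0.5,"roll":0,"gripper":0.45},
    {"dx":0,"dy":0,"dz":-0.5,"roll":0,"gripper":0.45},
    {"dx":0,"dy":0,"dz":-0.5,"roll":0,"gripper":0.45},
    {"dx":0,"dy":0,"dz":-10,"roll":0,"gripper":0.45},
    {"dx":0,"dy":0,"dz":-30,"roll":0,"gripper":0.45},
    {"dx":0,"dy":0,"dz":-60,"roll":0,"gripper":0.45},
    {"dx":0,"dy":0,"dz":-110,"roll":0,"gripper":0.45},
    {"dx":0,"dy":0,"dz":-160,"roll":0,"gripper":0.45},
    {"dx":0,"dy":0,"dz":-200,"roll":0,"gripper":0.45},
    {"dx":0,"dy":0,"dz":-200,"roll":0,"gripper":0.45},
  ],
  squeeze=12,
)

```text
time: 24.65
tool_pos: [0.4627, -0.1287, 0.2207]
tool_rot: [-179.9, 0.3, -180.0]
ft_force: [-0.1, 0.8, -1.6]
gripper_width: 0.0412
grasp_force: 0.0
```

```bash
python3 - <<'E'
from h import *
s=r.state();print(s['time'],s['tool_pos'],s['ft_force'])
K=None
for n in ('wrist','scene'):
    im,d,p=snap(n,n+'15.png')
    K=np.array([[p['fx'],0,p['cx']],[0,p['fy'],p['cy']],[0,0,1]])
    ys,xs=np.mgrid[0:480,0:640]
    u=cv2.undistortPoints(np.stack([xs,ys],-1).reshape(-1,1,2).astype(float),K,np.array([p['k1'],0,0,0.])).reshape(-1,2)
    D=d.reshape(-1,1); T=np.linalg.inv(p['camera_from_world']); P=(np.c_[u*D,D]@T[:3,:3].T+T[:3,3])*1000
    for nm,c,z0,z1,R in [('cap',(461.5,-128),76,86,20),('mid',(461.5,-128),50,66,20),('rim',(461.5,-128),38,45,30),('ring',(612,-123),145,170,22)]:
        m=(np.hypot(P[:,0]-c[0],P[:,1]-c[1])<R)&(P[:,2]>z0)&(P[:,2]<z1)&(D[:,0]>0); q=P[m]
        if len(q)>3: print(n,nm,len(q),q.mean(0).round(1),q.min(0).round(1),q.max(0).round(1))
E
```

```text
24.65 [ 0.46270396 -0.1286507   0.22067825] [-0.0970809   0.84302524 -1.63581872]
wrist cap 464 [ 461.5 -127.5   80.6] [ 450.4 -138.6   76.1] [ 473.1 -116.3   82.9]
wrist mid 126 [ 453.1 -128.    61.3] [ 448.5 -140.3   50.4] [ 465.6 -114.8   66. ]
wrist rim 483 [ 457.8 -127.7   42.1] [ 440.5 -148.3   38.1] [ 482.9 -106.5   44.9]
scene cap 42 [ 458.9 -124.3   79.9] [ 448.5 -135.8   76. ] [ 471.  -113.1   83.1]
scene mid 56 [ 456.9 -118.9   58.3] [ 446.3 -132.7   50.1] [ 472.  -108.5   65.8]
scene rim 62 [ 456.7 -120.3   41.4] [ 439.3 -148.6   38. ] [ 481.  -103.1   44.8]
scene ring 60 [ 607.4 -119.1  150.9] [ 596.  -135.1  145.2] [ 623.6 -105.5  155.6]
```

```bash
python3 -c "
from rig import r
print(r.hand_in())"
```

```text
the job is handed in; nothing more can be done
None
```

I handed the job in at about 25 s. By the last measurements the pin is home in the middle hole and the spare vial stands centred on the next cup's floor. The loaded vial's final seat was not measured separately, and the hand-in returned no verdict.

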